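# Pack the blue pot and lock the pigment chest

## Robot

A 6-joint arm with a two-finger parallel gripper is mounted at the origin on the work surface. World frame = base frame: x ahead of the robot, y to its left, z up, the work surface at z = 0. Lengths are in m, angles in degrees, forces in N, time in s.
With the tool pointing down it reaches from about 0.325 to 0.925 m from the base axis. Payload 3.1 kg.
Tool frame: the origin (TCP) lies on the centre line of the jaws, within the pads' length; the fingertips stand 17 mm ahead of it and the grasp point (between the pads) lies 2 mm behind it; z points along the fingers, y is the line along which they close (so a half turn about z gives the same grasp; the last joint's range is limited). The gripper opens to 85 mm and grips with 20 to 120 N. Pads are 22 mm wide; open, the fingers measure 114 mm over their backs; the gripper's body (76 mm by 85 mm) begins 54 mm behind the grasp point. The pads swing forward as they close: fully open they stand 13 mm farther back than shut.
Start: joints at [69.832, 12.427, 92.441, -0, 75.132, -6.429], TCP at [0.148, 0.607, 0.248] pointing down, gripper open.
Joint ranges: [-157.48, 157.48], [-44.54, 120.13], [17.64, 146.25], [-64.5, 244.5], [7.68, 150.69], [-147.95, 147.95]. Speed limits (degrees/s): [159.86, 159.86, 180, 180, 180, 180].

## Interface

Orientations are given as a 3x3 rotation matrix whose columns are the frame's x, y, z axes.
In Python, from rig import sensors, vision, ctrl, nets gives the robot as it stands.
- The arm moves only by the tool drive_tool, never from a script. Its argument "plan" is a list of rows, each an object with "offset": the shift along the tool's x, y, z each as a share of 150 mm, from -1 to 1, a list of three; "twist": the turn about the tool's z as a share of 45 degrees, from -1 to 1; "fingers": the gripper command: -1 is fully open, 1 is shut, values between are in proportion. A call has 1 to 12 rows; each row is the pose to reach, as a shift and turn from the pose commanded when the call began, along the tool's axes at that moment; what a row does not reach only later rows make up. A row lasts 1/12 s, in which the tool goes at most 41.7 mm and 7.16 degrees, less where a joint would pass 70% of its speed; a pose out of reach is approached as far as the arm can. A call with a number of a shift or a turn outside -1 to 1 is refused whole. A call with a gripper value outside its range is refused whole. The fingers move at their own pace and stop on an object; "grip_force" is the grip in N (left out, the last holds). Time passes only in rows, so rows that repeat a pose let the fingers close. It gives the time, the measured TCP pose, the force, the opening and the grip force at its end, in the units of the state.
- sensors.state(): the state, without advancing time (a new reading comes with each control period).
- vision.camera(name): name is "scene" or "side" or "wrist"; returns a dict with "color" (384x512x3 uint8, blue, green, red), "camera_matrix" (3x3 intrinsics, pixels), "position" and "attitude" of the camera in the world. Camera axes: x right, y up, looking along -z (the intrinsics and any distortion apply to the point x, -y, -z); pixel columns grow to the right and rows downward; lengths in m; the calibration is good to about 2 mm. A picture is of the moment at which its call begins. There is no depth.
- ctrl.close_job(): hands the job in; it is judged then, once.
Trained networks look in a picture, given as the dict that the camera call returned (one of the last four; its "shot" number tells which), for a name from the list of things; names that differ only in an ending like _2 or _b are one class to them, and where a whole thing is asked for, a point or a joint stands for the part that bears it (a point fixed in the world has none). Each returns a list of dicts, best first, with "confidence" (0 to 1); they miss things now and then, are a little off and sometimes report something else, mostly with a low value. They report only what shows in the picture. A call takes as long as a camera call. They do not tell look-alikes from the thing itself.
- nets.search_frame(picture, query): "xyz" ([x, y, z] in m, in world coordinates, good to about 4 mm: the middle of the surface that is visible of it).
- nets.mark_of(picture, query): "xyz" ([x, y, z] in m, in world coordinates, good to about 4 mm: a listed point, or the origin of a listed thing).
The state is a dict: "time_s": time; "joints": joint angles; "qd": joint speeds; "effort": joint torques, N m; "tool_pos": TCP position; "ee_rot": TCP orientation; "wrist_force": force on the tool from outside, world axes, zero at the start; "torque": the same for the moment, N m; "opening": finger opening in m; "grip_force": force on a finger pad.
Only numpy, scipy, OpenCV 4.12 (cv2) and the standard library are available. Lean on these libraries where they do the work, as an engineer would, in place of code of your own. Each camera call takes 0.05 s, during which the arm holds its last target. There are 200 camera calls.

## Task

Pack up the pigment chest: stand the blue pot upright in the empty bay under the open leaf of its lid and let go of it, then fold that leaf down shut. Swing the steel hasp over so that it lies flat with the staple standing through its slot, and push the red-handled locking pin through the staple until its collar is up against the staple. Let go of everything and leave the red pot, the tumbler and the empty white tub where they are.

Things in the scene. Friction and masses are not known exactly. Their poses are not given: they have to be found in the camera images.
- chest: Wooden pigment chest, fixed. 220 (x) x 300 (y) x 95 mm high, lid shut. Origin: centre of its underside, z up. Walls, floor, lid 8 mm. Two lid leaves meet over a cross wall at y = 0: the +y leaf stays shut, the -y leaf (joint leaf) starts open. Under it: at the +x end fixed yellow and green pots behind a divider 45 mm high; at the -x end the empty front bay, 138 x 138 mm
- bay (a point): Centre of the empty front bay on its inner floor, 8 mm above the table, at chest (-33, -73) mm; axes as the chest. Bay walls rise 79 mm above it (the divider on its +x side 45 mm)
- leaf (a joint): Opening angle of the -y leaf in rad: 0 = shut and flush, 1.85 = furthest open (leaning outwards past upright). The friction hinge stays where it is left; about 1 to 5 N at the free edge moves it
- leaf_hinge (a point): Point on the leaf's hinge axis, at chest (0, -150, 87) mm; the axis runs along the chest's x. The leaf reaches 149 mm from it, is 220 mm wide, and its outer face (the top when shut) lies 8 mm off the plane through the axis. Frame turns with the leaf: y from hinge to free edge, z out of the outer face
- staple_eye (a point): Middle of the steel staple on the leaf's outer face: 112 mm from the leaf's hinge, midway along it, 13 mm above the face. Bar 6 mm thick, stands 28 mm proud. Opening 14 mm wide (across the chest's y), its top 22 mm above the face; the hasp fills the lowest 3.5 mm. The pin goes through along the chest's x, from either side. Frame turns with the leaf
- hasp (a joint): Angle of the hasp strap in rad: 0 = lying flat across the seam over the staple, pi/2 = upright, larger = leaning back over the +y leaf (limit 2.9). Stiff hinge, stays where it is left; about 0.02 to 0.07 N m turns it
- hasp_hinge (a point): Centre of the hasp's knuckle (radius 4 mm, axis along the chest's x), at chest (0, 20, 99) mm, 4 mm above the lid. Steel strap 30 wide, 3.5 thick, reaching 91 mm from the hinge (towards the chest's -y when flat), small lip at its tip; slot 10 mm wide, 42 to 74 mm from the hinge, for the staple at 58 mm. Flat, its upper face is 0.5 mm below the axis
- pin: Locking pin lying on the table, 60 g. Red plastic handle 40 long (x) x 14 wide (y) x 18 mm high; origin at the centre of the handle's underside, x points to the steel tip. Pin axis 9 mm above the underside. Steel collar, radius 8.5 mm, from x = 20 to 23 mm, then a shank of diameter 8 mm to a tapered tip at x = 68 mm
- pin_seat (a point): Point on the pin's axis 5 mm ahead of its collar (x = 28 mm, z = 9 mm of the pin); it lies at the staple's opening when the pin is home
- blue_pot: Closed round pot, blue with a white cap, 66 mm high, diameter 46 mm (cap 43 mm, the top 16 mm). Origin: centre of its underside. About 180 g
- red_pot: The same pot in red; a bystander. Origin: centre of its underside
- tumbler: Empty drinking glass, 68 mm across, 90 mm high; a bystander. Origin: centre of its underside
- tub: Shallow empty white tub, 90 mm across, 50 mm high; a bystander. Origin: centre of its underside
Mind the look-alikes: they are no part of the job. There is more than one size of the pin; the job needs the smaller. What is shaped like the blue_pot but yellow is not meant.

How it is judged:
By the outcome, as a careful person would: the job done as asked, in the order asked, and still so for the second after the job is handed in, with the robot touching nothing.
It also fails if it takes over 72 s, if anything falls off the work surface, if the arm or the gripper's body presses on something with over 40 N, if the wrist force passes 120 N, or if a joint passes its speed limit or range.

## Working session

There is one attempt and no reset: what is moved stays moved. The work goes in short steps, Python scripts to look and compute and a tool call to move; the robot and the scene stay as the last step left them, time stands still between calls to the robot, and variables do not carry over. Pictures are saved under pics/ and viewed, at most 10 in all, crops included, and the job is handed in when it is done.

Besides the shell and the picture viewer there is one more tool, called after "Request:" as name(argument=value, ...) on one line, values as JSON. drive_tool: Moves the arm, as the interface text tells. Its arguments: {"type":"object","properties":{"plan":{"type":"array"},"grip_force":{"type":"number"}},"required":["plan"]}

```bash
ls; mkdir -p pics
cat > h.py <<'E'
import numpy as np, cv2
from rig import sensors, vision, ctrl, nets
def ray(p,u,v):
    K=np.array(p["camera_matrix"]);R=np.array(p["attitude"])
    d=np.linalg.solve(K,[u,v,1]);d=R@(d*[1,-1,-1]);return np.array(p["position"]),d
def atz(p,u,v,z):
    o,d=ray(p,u,v);return o+d*(z-o[2])/d[2]
def proj(p,X):
    K=np.array(p["camera_matrix"]);R=np.array(p["attitude"])
    c=(R.T@(np.array(X)-p["position"]))*[1,-1,-1];c=K@c;return c[:2]/c[2]
def st():
    s=sensors.state();print(s["time_s"],np.round(s["tool_pos"],4),np.round(s["ee_rot"],3).tolist(),np.round(s["wrist_force"],1),s["opening"],s["grip_force"],np.round(s["joints"],1))
E
cat > a.py <<'E'
from h import *
st()
P={}
for c in ["scene","side"]:
    p=vision.camera(c);P[c]=p
    print(c,np.round(p["position"],3),[k for k in p])
    for q in ["chest","bay","leaf_hinge","staple_eye","hasp_hinge","hasp","pin","pin_seat","blue_pot","red_pot","tumbler","tub"]:
        try: r=nets.mark_of(p,q)
        except Exception as e: print(q,e);continue
        print(q,[(np.round(x["xyz"],3).tolist(),round(x["confidence"],2),np.round(proj(p,x["xyz"])).tolist()) for x in r[:4]])
im=np.vstack([P[c]["color"] for c in P]);im=cv2.hconcat([P["scene"]["color"],P["side"]["color"]])
cv2.imwrite("pics/scene.png",cv2.resize(P["scene"]["color"],(800,600),interpolation=cv2.INTER_CUBIC));cv2.imwrite("pics/side.png",cv2.resize(P["side"]["color"],(800,600),interpolation=cv2.INTER_CUBIC))
E
python3 a.py
```

```text
pics
0.0 [0.1481 0.6064 0.2469] [[-0.971, 0.238, -0.001], [0.238, 0.971, -0.002], [0.0, -0.002, -1.0]] [0.2 0.4 0.9] 0.08521320897692043 0.0 [69.8 12.5 92.5  0.  75.1 -6.4]
scene [1.241 0.619 1.248] ['color', 'camera_matrix', 'position', 'attitude', 'shot']
chest [([0.577, 0.013, -0.001], 0.79, [272.0, 231.0])]
bay [([0.559, -0.072, 0.003], 0.76, [258.0, 212.0])]
leaf_hinge [([0.603, -0.142, 0.087], 0.82, [232.0, 191.0]), ([0.725, 0.288, -0.003], 0.41, [306.0, 319.0])]
staple_eye [([0.611, -0.176, 0.195], 0.9, [221.0, 163.0])]
hasp_hinge [([0.577, 0.027, 0.103], 0.61, [277.0, 213.0])]
hasp it knows: bay, blue_pot, chest, hasp_hinge, leaf_hinge, pin, pin_seat, red_pot, staple_eye, tub, tumbler
pin [([0.576, 0.029, 0.1], 0.64, [277.0, 214.0]), ([0.488, -0.352, 0.0], 0.55, [217.0, 158.0]), ([0.496, -0.454, -0.002], 0.54, [197.0, 146.0])]
pin_seat [([0.491, -0.493, 0.009], 0.53, [191.0, 137.0]), ([0.591, 0.271, 0.002], 0.3, [332.0, 285.0])]
blue_pot [([0.544, 0.362, -0.002], 0.9, [367.0, 295.0]), ([0.595, 0.27, -0.001], 0.75, [331.0, 285.0])]
red_pot [([0.429, 0.266, -0.002], 0.53, [365.
[... 525 characters left out ...]
5.0])]
hasp_hinge [([0.574, 0.028, 0.097], 0.72, [243.0, 190.0])]
hasp it knows: bay, blue_pot, chest, hasp_hinge, leaf_hinge, pin, pin_seat, red_pot, staple_eye, tub, tumbler
pin [([0.494, -0.452, -0.003], 0.59, [325.0, 322.0]), ([0.488, -0.351, 0.001], 0.5, [296.0, 296.0])]
pin_seat [([0.513, -0.366, 0.012], 0.75, [308.0, 293.0]), ([0.494, -0.488, 0.008], 0.65, [336.0, 329.0])]
blue_pot [([0.548, 0.36, -0.001], 0.61, [190.0, 177.0]), ([0.59, 0.274, -0.001], 0.58, [211.0, 184.0])]
red_pot [([0.429, 0.266, -0.003], 0.85, [171.0, 198.0]), ([0.576, 0.032, 0.101], 0.18, [243.0, 189.0])]
tumbler [([0.717, -0.393, -0.003], 0.69, [372.0, 274.0])]
tub [([0.726, 0.288, 0.001], 0.51, [240.0, 173.0])]
```

View pics/scene.png

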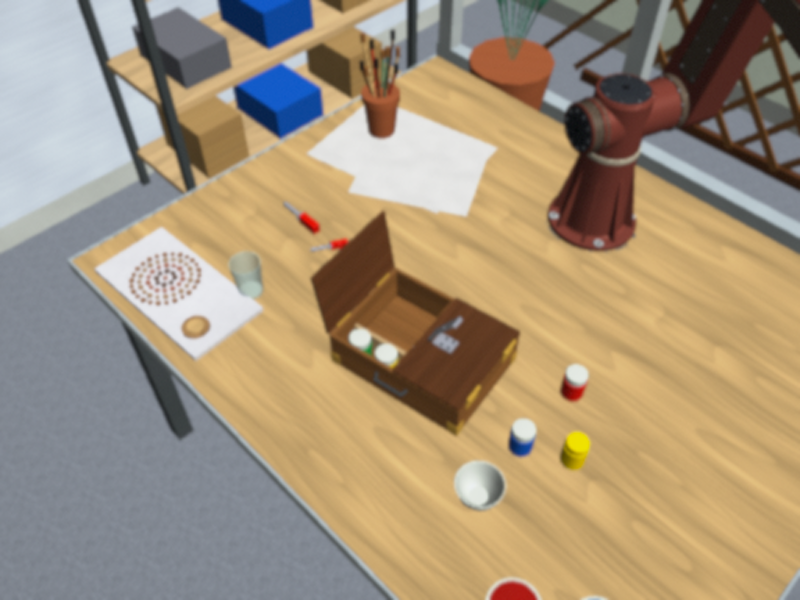

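View pics/side.png

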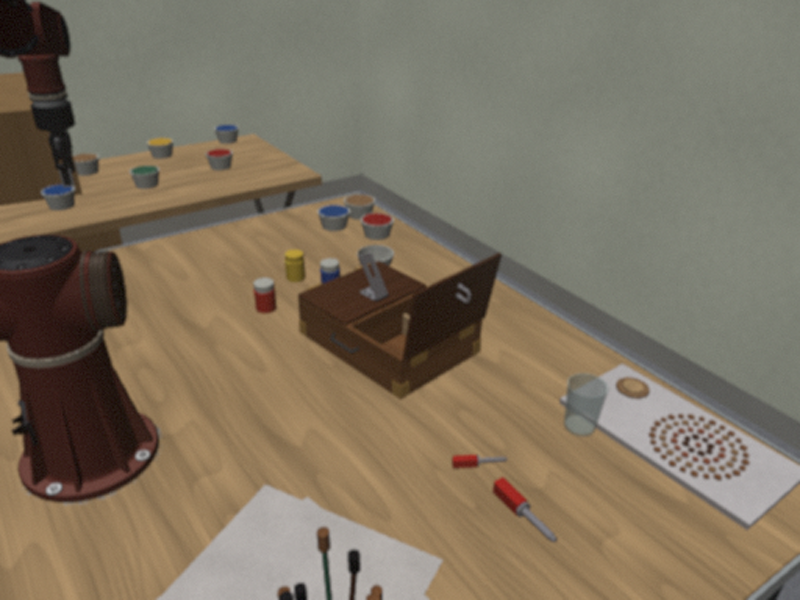

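Scene view at 800×600: the blue pot with a white cap is at (522,437). The all-yellow look-alike is at (575,450) and the red pot at (575,382). The smaller pin is at (330,245), the larger one at (302,218). The hasp stands roughly upright at (445,335) and the leaf is open. I choose the blue pot at (522,437) and the small pin at (330,245), and check both in one close crop.

```bash
cat > b.py <<'E'
from h import *
P={c:vision.camera(c) for c in ["scene","side"]}
def crop(c,u,v,w,h): 
    return cv2.resize(P[c]["color"][v-h//2:v+h//2,u-w//2:u+w//2],(400,300),interpolation=cv2.INTER_CUBIC)
a=cv2.hconcat([crop("scene",345,275,100,75),crop("scene",207,150,60,45)])
b=cv2.hconcat([crop("side",240,182,60,45),crop("side",318,308,80,60)])
cv2.imwrite("pics/crop.png",cv2.vconcat([a,b]))
E
python3 b.py
```

```text
(no output)
```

View pics/crop.png

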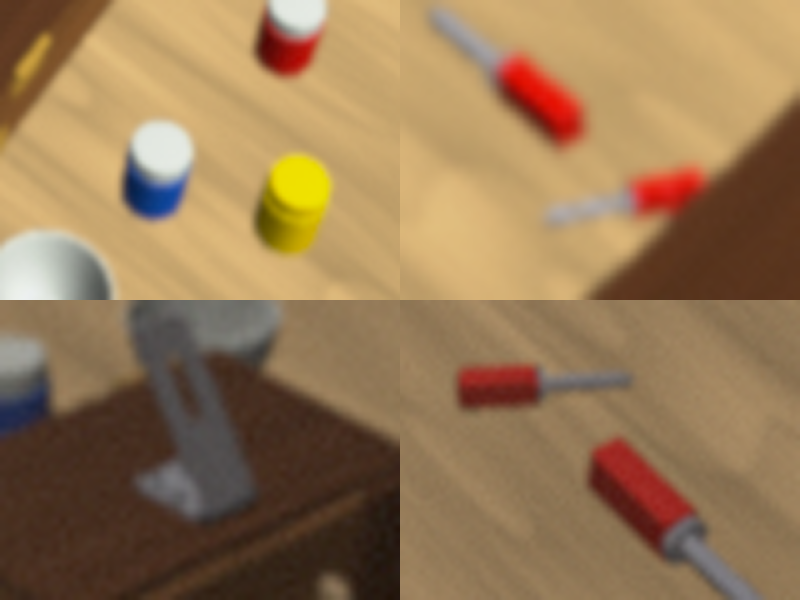

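The crop confirms the choices. Blue pot with white cap is centred at (158,170), all yellow is rejected at (293,203). The smaller pin has its handle at (500,385) and tip at (630,378) in the side pane. The hasp leans slightly back from upright. Moving above the blue pot.

Request:
drive_tool(plan=[{"offset": [-0.28,-0.12,0],"twist": 0,"fingers": -1},{"offset": [-0.52,-0.22,0],"twist": 0,"fingers": -1},{"offset": [-0.78,-0.33,0],"twist": 0,"fingers": -1},{"offset": [-1,-0.43,0],"twist": 0,"fingers": -1}])

```text
time_s: 1.63
tool_pos: [0.2801, 0.5077, 0.2485]
ee_rot: [[-0.972, 0.237, 0.001], [0.237, 0.972, 0.0], [-0.001, 0.0, -1.0]]
wrist_force: [-0.3, 0.6, 0.2]
opening: 0.0856
grip_force: 0.0
```

Request:
drive_tool(plan=[{"offset": [-0.28,-0.12,0],"twist": 0,"fingers": -1},{"offset": [-0.52,-0.22,0],"twist": 0,"fingers": -1},{"offset": [-0.78,-0.33,0],"twist": 0,"fingers": -1},{"offset": [-1,-0.43,0],"twist": 0,"fingers": -1}])

```text
time_s: 1.97
tool_pos: [0.411, 0.409, 0.2486]
ee_rot: [[-0.971, 0.238, 0.001], [0.238, 0.971, 0.0], [-0.001, 0.001, -1.0]]
wrist_force: [0.6, -0.6, -1.0]
opening: 0.0854
grip_force: 0.0
```

Request:
drive_tool(plan=[{"offset": [-0.28,-0.12,0],"twist": 0,"fingers": -1},{"offset": [-0.52,-0.22,0],"twist": 0,"fingers": -1},{"offset": [-0.78,-0.33,0],"twist": 0,"fingers": -1},{"offset": [-1,-0.43,0],"twist": 0,"fingers": -1},{"offset": [-1,-0.43,0],"twist": 0,"fingers": -1}])

```text
time_s: 2.38
tool_pos: [0.5451, 0.3074, 0.2486]
ee_rot: [[-0.97, 0.244, 0.004], [0.244, 0.97, -0.002], [-0.005, -0.001, -1.0]]
wrist_force: [-1.0, 0.5, 0.1]
opening: 0.086
grip_force: 0.0
```

```bash
cat > c.py <<'E'
from h import *
st()
p=vision.camera("wrist")
print(np.round(p["position"],3),np.round(p["attitude"],2).tolist())
for q in ["blue_pot","tub","hasp_hinge"]: print(q,[(np.round(x["xyz"],3).tolist(),round(x["confidence"],2),np.round(proj(p,x["xyz"])).tolist()) for x in nets.mark_of(p,q)])
cv2.imwrite("pics/w1.png",p["color"])
p=vision.camera("side")
for n,u in zip(["back","front","tip"],[(290,295.6),(306,294.4),(324,293.6)]): print(n,np.round(atz(p,*u,.009),4))
for q in ["chest","leaf_hinge","hasp_hinge","pin","pin_seat"]: print(q,[(np.round(x["xyz"],3).tolist(),round(x["confidence"],2)) for x in nets.mark_of(p,q)])
# hasp: knuckle/tip pixels in side crop (origin 210,159.. scale 400/60)
f=lambda x,y:(210+x*60/400,160+(y-300)*45/300)
print("hasp base px",f(210,515),"tip",f(155,320))
E
python3 c.py
```

```text
2.3833 [0.5451 0.3074 0.2486] [[-0.97, 0.244, 0.004], [0.244, 0.97, -0.002], [-0.005, -0.001, -1.0]] [-1.   0.5  0.1] 0.08595042279864275 0.0 [ 23.1  12.4  92.4  -0.2  75.  -52.7]
[0.468 0.327 0.374] [[0.24, -0.92, -0.3], [0.97, 0.23, 0.08], [-0.0, -0.31, 0.95]]
blue_pot [([0.547, 0.357, 0.002], 0.92, [297.0, 149.0]), ([0.588, 0.271, -0.001], 0.86, [238.0, 195.0])]
tub [([0.722, 0.287, 0.004], 0.84, [273.0, 281.0])]
hasp_hinge [([0.576, 0.029, 0.096], 0.62, [4.0, 268.0])]
back [ 0.4706 -0.3463  0.009 ]
front [ 0.5068 -0.3651  0.009 ]
tip [ 0.5465 -0.3878  0.009 ]
chest [([0.581, 0.005, -0.002], 0.98)]
leaf_hinge [([0.604, -0.139, 0.088], 0.66)]
hasp_hinge [([0.574, 0.032, 0.1], 0.62)]
pin [([0.496, -0.449, -0.0], 0.93), ([0.486, -0.353, 0.002], 0.66)]
pin_seat [([0.496, -0.488, 0.01], 0.66), ([0.509, -0.366, 0.008], 0.5)]
hasp base px (241.5, 192.25) tip (233.25, 163.0)
```

View pics/w1.png

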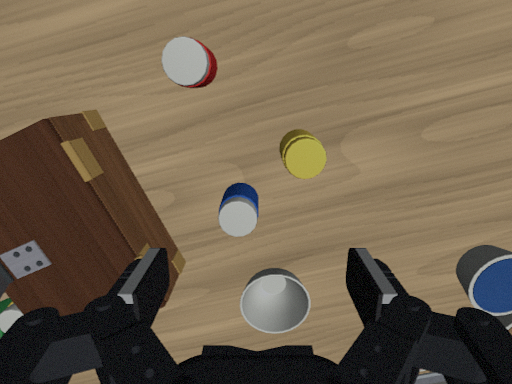

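The wrist view shows the blue pot's cap at (238,217), the yellow pot at (304,157) and the tub at (275,303). The nets agree with the earlier pot fix, about (0.591, 0.272). Descending and grasping.

Request:
drive_tool(plan=[{"offset": [-0.12,-0.05,0.2],"twist": 0,"fingers": -1},{"offset": [-0.24,-0.1,0.4],"twist": 0,"fingers": -1},{"offset": [-0.355,-0.152,0.6],"twist": 0,"fingers": -1},{"offset": [-0.355,-0.152,0.6],"twist": 0,"fingers": -1}])

```text
time_s: 3.22
tool_pos: [0.5832, 0.2743, 0.1506]
ee_rot: [[-0.971, 0.239, -0.01], [0.239, 0.971, -0.005], [0.009, -0.008, -1.0]]
wrist_force: [-0.9, -0.7, -0.9]
opening: 0.0856
grip_force: 0.0
```

Request:
drive_tool(plan=[{"offset": [0,0,0.25],"twist": 0,"fingers": -1},{"offset": [0,0,0.5],"twist": 0,"fingers": -1},{"offset": [0,0,0.78],"twist": 0,"fingers": -1},{"offset": [0,0,0.78],"twist": 0,"fingers": -0.3},{"offset": [0,0,0.78],"twist": 0,"fingers": 1},{"offset": [0,0,0.78],"twist": 0,"fingers": 1},{"offset": [0,0,0.78],"twist": 0,"fingers": 1},{"offset": [0,0,0.78],"twist": 0,"fingers": 1},{"offset": [0,0,0.78],"twist": 0,"fingers": 1}], grip_force=35)

```text
time_s: 3.97
tool_pos: [0.5884, 0.2786, 0.0451]
ee_rot: [[-0.971, 0.237, 0.006], [0.237, 0.971, 0.002], [-0.005, 0.004, -1.0]]
wrist_force: [0.2, -1.0, 4.4]
opening: 0.0451
grip_force: 37.4
```

Request:
drive_tool(plan=[{"offset": [0,0,-0.2],"twist": 0,"fingers": 1},{"offset": [0,0,-0.45],"twist": 0,"fingers": 1},{"offset": [0,0,-0.72],"twist": 0,"fingers": 1},{"offset": [0,0,-1],"twist": 0,"fingers": 1}])

```text
time_s: 4.3
tool_pos: [0.5852, 0.2773, 0.1928]
ee_rot: [[-0.971, 0.238, -0.001], [0.238, 0.971, -0.0], [0.001, -0.0, -1.0]]
wrist_force: [1.3, 0.5, -1.5]
opening: 0.0447
grip_force: 36.9
```

Request:
drive_tool(plan=[{"offset": [0,0,-0.25],"twist": -0.13,"fingers": 1},{"offset": [0,0,-0.5],"twist": -0.26,"fingers": 1},{"offset": [0,0,-0.5],"twist": -0.39,"fingers": 1},{"offset": [0,0,-0.5],"twist": -0.52,"fingers": 1},{"offset": [0,0,-0.5],"twist": -0.52,"fingers": 1}])

```text
time_s: 4.72
tool_pos: [0.5864, 0.2777, 0.2689]
ee_rot: [[-0.986, -0.169, 0.004], [-0.169, 0.986, 0.001], [-0.004, 0.001, -1.0]]
wrist_force: [-0.0, -0.1, -1.8]
opening: 0.0448
grip_force: 36.9
```

Request:
drive_tool(plan=[{"offset": [0.06,-0.24,0],"twist": 0,"fingers": 1},{"offset": [0.13,-0.5,0],"twist": 0,"fingers": 1},{"offset": [0.19,-0.74,0],"twist": 0,"fingers": 1},{"offset": [0.26,-1,0],"twist": 0,"fingers": 1}])

```text
time_s: 5.05
tool_pos: [0.5717, 0.1221, 0.2656]
ee_rot: [[-0.986, -0.166, -0.001], [-0.166, 0.986, 0.0], [0.0, 0.0, -1.0]]
wrist_force: [0.3, -1.0, -1.8]
opening: 0.0449
grip_force: 37.0
```

Request:
drive_tool(plan=[{"offset": [0.06,-0.24,0],"twist": 0,"fingers": 1},{"offset": [0.13,-0.5,0],"twist": 0,"fingers": 1},{"offset": [0.19,-0.74,0],"twist": 0,"fingers": 1},{"offset": [0.26,-1,0],"twist": 0,"fingers": 1},{"offset": [0.26,-1,0],"twist": 0,"fingers": 1},{"offset": [0.26,-1,0],"twist": 0,"fingers": 1}])

```text
time_s: 5.55
tool_pos: [0.5587, -0.0334, 0.2658]
ee_rot: [[-0.987, -0.161, -0.001], [-0.161, 0.987, 0.0], [0.001, 0.0, -1.0]]
wrist_force: [0.8, 0.4, -2.1]
opening: 0.0448
grip_force: 37.0
```

```bash
cat > d.py <<'E'
from h import *
st()
for c in ["wrist","scene","side"]:
    p=vision.camera(c)
    for q in ["chest","bay","leaf_hinge","staple_eye","hasp_hinge","blue_pot"]: print(c,q,[(np.round(x["xyz"],3).tolist(),round(x["confidence"],2)) for x in nets.mark_of(p,q)])
    if c=="wrist":cv2.imwrite("pics/w2.png",p["color"])
E
python3 d.py
```

```text
5.55 [ 0.5587 -0.0334  0.2658] [[-0.987, -0.161, -0.001], [-0.161, 0.987, 0.0], [0.001, 0.0, -1.0]] [ 0.8  0.4 -2.1] 0.04477929078784452 37.02016532421112 [ -10.6    3.7  100.3    0.    76.  -109.9]
wrist chest [([0.576, 0.01, -0.001], 0.77)]
wrist bay [([0.56, -0.069, 0.01], 0.66)]
wrist leaf_hinge [([0.606, -0.143, 0.085], 0.94)]
wrist staple_eye [([0.609, -0.139, 0.087], 0.67)]
wrist hasp_hinge [([0.578, 0.029, 0.098], 0.79)]
wrist blue_pot [([0.566, -0.036, 0.223], 0.6)]
scene chest [([0.577, 0.008, -0.001], 0.87)]
scene bay [([0.558, -0.073, 0.002], 0.96)]
scene leaf_hinge [([0.611, -0.176, 0.196], 0.72), ([0.606, -0.138, 0.084], 0.71)]
scene staple_eye [([0.61, -0.174, 0.195], 0.94)]
scene hasp_hinge [([0.579, 0.026, 0.102], 0.6), ([0.613, -0.176, 0.193], 0.48)]
scene blue_pot [([0.546, 0.359, -0.0], 0.92), ([0.566, -0.03, 0.223], 0.77)]
side chest [([0.583, 0.005, -0.003], 0.77)]
side bay [([0.558, -0.07, 0.01], 0.87)]
side leaf_hinge [([0.604, -0.142, 0.089], 0.85)]
side staple_eye [([0.61, -0.179, 0.194], 0.98)]
side hasp_hinge [([0.575, 0.028, 0.1], 0.48)]
side blue_pot [([0.565, -0.028, 0.224], 0.77), ([0.55, 0.359, -0.003], 0.48), ([0.583, 0.006, 0.0], 0.21)]
```

View pics/w2.png

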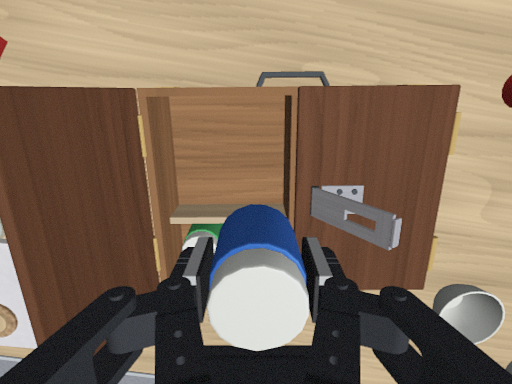

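The wrist view shows the pot held at (255,275) above the bay edge and the chest aligned with the tool. The hasp leans back, from (320,200) to its tip at (395,232). Placing the pot.

Request:
drive_tool(plan=[{"offset": [0.08,-0.237,0],"twist": 0,"fingers": 1},{"offset": [0.08,-0.237,0.2],"twist": 0,"fingers": 1},{"offset": [0.08,-0.237,0.45],"twist": 0,"fingers": 1},{"offset": [0.08,-0.237,0.7],"twist": 0,"fingers": 1},{"offset": [0.08,-0.237,0.7],"twist": 0,"fingers": 1}])

```text
time_s: 7.02
tool_pos: [0.5469, -0.0672, 0.1525]
ee_rot: [[-0.986, -0.167, -0.016], [-0.167, 0.986, 0.004], [0.015, 0.007, -1.0]]
wrist_force: [-2.0, 0.2, -3.7]
opening: 0.045
grip_force: 37.0
```

Request:
drive_tool(plan=[{"offset": [0,0,0.2],"twist": 0,"fingers": 1},{"offset": [0,0,0.4],"twist": 0,"fingers": 1},{"offset": [0,0,0.55],"twist": 0,"fingers": 1},{"offset": [0,0,0.65],"twist": 0,"fingers": 1},{"offset": [0,0,0.7],"twist": 0,"fingers": 1},{"offset": [0,0,0.7],"twist": 0,"fingers": 1}])

```text
time_s: 7.52
tool_pos: [0.553, -0.0682, 0.0555]
ee_rot: [[-0.986, -0.168, -0.002], [-0.168, 0.986, 0.001], [0.002, 0.001, -1.0]]
wrist_force: [0.2, 0.1, -2.2]
opening: 0.0442
grip_force: 37.2
```

Request:
drive_tool(plan=[{"offset": [0,0,0.015],"twist": 0,"fingers": 1},{"offset": [0,0,0.025],"twist": 0,"fingers": 1},{"offset": [0,0,0.025],"twist": 0,"fingers": 1}])

```text
time_s: 7.77
tool_pos: [0.5548, -0.0687, 0.0538]
ee_rot: [[-0.986, -0.168, 0.003], [-0.168, 0.986, -0.001], [-0.003, -0.001, -1.0]]
wrist_force: [-0.6, -0.5, -2.4]
opening: 0.0447
grip_force: 37.2
```

Request:
drive_tool(plan=[{"offset": [0,0,0.01],"twist": 0,"fingers": 1},{"offset": [0,0,0.015],"twist": 0,"fingers": 1},{"offset": [0,0,0.015],"twist": 0,"fingers": 1}])

```text
time_s: 8.02
tool_pos: [0.5552, -0.0688, 0.0532]
ee_rot: [[-0.986, -0.168, 0.003], [-0.168, 0.986, -0.001], [-0.002, -0.001, -1.0]]
wrist_force: [-4.5, 0.2, 9.4]
opening: 0.0444
grip_force: 38.1
```

Request:
drive_tool(plan=[{"offset": [0,0,0],"twist": 0,"fingers": -0.4},{"offset": [0,0,0],"twist": 0,"fingers": -0.5},{"offset": [0,0,0],"twist": 0,"fingers": -0.5},{"offset": [0,0,0],"twist": 0,"fingers": -0.5},{"offset": [0,0,-0.25],"twist": 0,"fingers": -0.5},{"offset": [0,0,-0.5],"twist": 0,"fingers": -0.5},{"offset": [0,0,-0.75],"twist": 0,"fingers": -0.5},{"offset": [0,0,-1],"twist": 0,"fingers": -0.5}])

```text
time_s: 8.68
tool_pos: [0.5529, -0.0683, 0.201]
ee_rot: [[-0.986, -0.168, -0.001], [-0.168, 0.986, 0.0], [0.001, 0.0, -1.0]]
wrist_force: [0.9, -0.1, 0.9]
opening: 0.064
grip_force: 0.0
```

Request:
drive_tool(plan=[{"offset": [0,0,-0.25],"twist": 0,"fingers": 1},{"offset": [0,0,-0.5],"twist": 0,"fingers": 1},{"offset": [0,0,-0.67],"twist": 0,"fingers": 1},{"offset": [0,0,-0.67],"twist": 0,"fingers": 1}])

```text
time_s: 9.02
tool_pos: [0.5572, -0.0693, 0.3088]
ee_rot: [[-0.986, -0.168, 0.014], [-0.168, 0.986, -0.003], [-0.013, -0.006, -1.0]]
wrist_force: [0.9, 0.1, 1.0]
opening: 0.0158
grip_force: 0.0
```

```bash
sed -i 's/w2.png/w3.png/' d.py; python3 d.py|grep -v chest
```

```text
9.0167 [ 0.5572 -0.0693  0.3088] [[-0.986, -0.168, 0.014], [-0.168, 0.986, -0.003], [-0.013, -0.006, -1.0]] [0.9 0.1 1. ] 0.015827918837483752 0.0 [ -14.2    1.6   97.8   -0.    79.7 -113.9]
wrist bay [([0.558, -0.066, 0.01], 0.62)]
wrist leaf_hinge [([0.609, -0.138, 0.088], 0.98)]
wrist staple_eye [([0.612, -0.179, 0.195], 0.66), ([0.578, 0.006, -0.001], 0.47)]
wrist hasp_hinge [([0.72, 0.288, 0.002], 0.5)]
wrist blue_pot [([0.559, -0.068, 0.006], 0.65), ([0.49, -0.356, 0.001], 0.44)]
scene bay [([0.558, -0.07, 0.003], 0.87)]
scene leaf_hinge [([0.604, -0.138, 0.085], 0.76)]
scene staple_eye [([0.611, -0.175, 0.195], 0.73)]
scene hasp_hinge [([0.577, 0.028, 0.101], 0.62)]
scene blue_pot [([0.545, 0.36, -0.003], 0.74), ([0.564, -0.07, 0.012], 0.68)]
side bay [([0.559, -0.069, 0.008], 0.83)]
side leaf_hinge [([0.606, -0.138, 0.086], 0.62)]
side staple_eye [([0.608, -0.175, 0.192], 0.68)]
side hasp_hinge [([0.573, 0.032, 0.1], 0.72), ([0.728, 0.285, -0.001], 0.42)]
side blue_pot [([0.719, -0.39, -0.003], 0.71), ([0.562, -0.065, 0.011], 0.6), ([0.549, 0.36, -0.001], 0.6)]
```

View pics/w3.png

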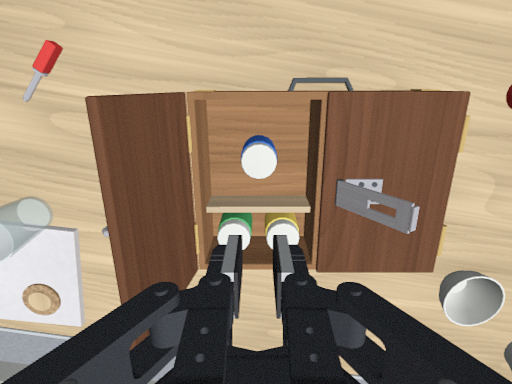

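The wrist view shows the blue pot standing upright in the bay, cap at (258,157), clear of the walls. The leaf is open at left and the hasp leans back. Next I go outside the leaf at chest x −45 mm, clear of the staple, and push it shut along its arc.

Request:
drive_tool(plan=[{"offset": [0.02,-0.25,0],"twist": 0,"fingers": 1},{"offset": [0.04,-0.5,0],"twist": 0,"fingers": 1},{"offset": [0.06,-0.75,0],"twist": 0,"fingers": 1},{"offset": [0.07,-0.95,0],"twist": 0,"fingers": 1},{"offset": [0.07,-0.95,0.1],"twist": 0,"fingers": 1},{"offset": [0.07,-0.95,0.35],"twist": 0,"fingers": 1},{"offset": [0.07,-0.95,0.61],"twist": 0,"fingers": 1},{"offset": [0.07,-0.95,0.61],"twist": 0,"fingers": 1}])

```text
time_s: 10.73
tool_pos: [0.5622, -0.2092, 0.2004]
ee_rot: [[-0.986, -0.167, -0.013], [-0.167, 0.986, 0.006], [0.012, 0.008, -1.0]]
wrist_force: [-1.9, 0.7, -1.8]
opening: 0.0003
grip_force: 0.0
```

Request:
drive_tool(plan=[{"offset": [0,0.16,0],"twist": 0,"fingers": 1},{"offset": [0,0.33,0],"twist": 0,"fingers": 1},{"offset": [0,0.49,-0.03],"twist": 0,"fingers": 1},{"offset": [0,0.59,0],"twist": 0,"fingers": 1},{"offset": [0,0.69,0.03],"twist": 0,"fingers": 1},{"offset": [0,0.69,0.03],"twist": 0,"fingers": 1}])

```text
time_s: 11.23
tool_pos: [0.5494, -0.1061, 0.2045]
ee_rot: [[-0.985, -0.17, 0.0], [-0.17, 0.985, 0.002], [-0.0, 0.002, -1.0]]
wrist_force: [-0.4, -0.6, 0.1]
opening: 0.0001
grip_force: 0.0
```

Request:
drive_tool(plan=[{"offset": [0,0.07,0.02],"twist": 0,"fingers": 1},{"offset": [0,0.15,0.07],"twist": 0,"fingers": 1},{"offset": [0,0.22,0.14],"twist": 0,"fingers": 1},{"offset": [0,0.29,0.22],"twist": 0,"fingers": 1},{"offset": [0,0.34,0.32],"twist": 0,"fingers": 1},{"offset": [0,0.38,0.41],"twist": 0,"fingers": 1},{"offset": [0,0.4,0.48],"twist": 0,"fingers": 1},{"offset": [0,0.42,0.55],"twist": 0,"fingers": 1},{"offset": [0,0.42,0.55],"twist": 0,"fingers": 1}])

```text
time_s: 11.98
tool_pos: [0.5365, -0.0451, 0.1184]
ee_rot: [[-0.986, -0.168, -0.006], [-0.168, 0.986, 0.002], [0.006, 0.003, -1.0]]
wrist_force: [-1.2, 0.3, -0.1]
opening: -0.0001
grip_force: 0.0
```

Request:
drive_tool(plan=[{"offset": [0,0,0.03],"twist": 0,"fingers": 1},{"offset": [0,0,0.05],"twist": 0,"fingers": 1},{"offset": [0,0,0.06],"twist": 0,"fingers": 1},{"offset": [0,0,0.06],"twist": 0,"fingers": 1}])

```text
time_s: 12.32
tool_pos: [0.5391, -0.0467, 0.1129]
ee_rot: [[-0.986, -0.167, 0.0], [-0.167, 0.986, -0.0], [-0.0, -0.0, -1.0]]
wrist_force: [0.4, -0.1, 0.2]
opening: 0.0003
grip_force: 0.0
```

Request:
drive_tool(plan=[{"offset": [0,0,0.015],"twist": 0,"fingers": 1},{"offset": [0,0,0.03],"twist": 0,"fingers": 1},{"offset": [0,0,0.03],"twist": 0,"fingers": 1}])

```text
time_s: 12.57
tool_pos: [0.5397, -0.0469, 0.1119]
ee_rot: [[-0.986, -0.168, -0.0], [-0.168, 0.986, -0.0], [0.001, -0.0, -1.0]]
wrist_force: [-7.5, 0.9, 17.4]
opening: 0.0003
grip_force: 8.4
```

```bash
cat > e.py <<'E'
from h import *
import sys
st()
for c in ["scene","side"]:
    p=vision.camera(c)
    for q in ["staple_eye","hasp_hinge"]: print(c,q,[(np.round(x["xyz"],3).tolist(),round(x["confidence"],2)) for x in nets.mark_of(p,q)])
E
python3 e.py
```

```text
12.5667 [ 0.5397 -0.0469  0.1119] [[-0.986, -0.168, -0.0], [-0.168, 0.986, -0.0], [0.001, -0.0, -1.0]] [-7.5  0.9 17.4] 0.0002798744584316543 8.423222495330265 [ -12.4   11.6  109.5   -0.    59.  -112. ]
scene staple_eye [([0.584, -0.028, 0.108], 0.91), ([0.579, 0.011, -0.003], 0.64)]
scene hasp_hinge [([0.58, 0.025, 0.102], 0.41)]
side staple_eye [([0.586, -0.026, 0.106], 0.76)]
side hasp_hinge [([0.583, -0.028, 0.106], 0.29)]
```

Leaf is shut, with the staple eye reading (0.585, −0.027, 0.107) as expected. Next I rise and pass behind the hasp.

Request:
drive_tool(plan=[{"offset": [0,0,-0.25],"twist": 0,"fingers": 1},{"offset": [0,0,-0.5],"twist": 0,"fingers": 1},{"offset": [0,0,-0.75],"twist": 0,"fingers": 1},{"offset": [0,0,-1],"twist": 0,"fingers": 1},{"offset": [0,0,-1],"twist": 0,"fingers": 1}])

```text
time_s: 13.28
tool_pos: [0.5445, -0.0479, 0.2689]
ee_rot: [[-0.986, -0.168, 0.018], [-0.168, 0.986, -0.004], [-0.017, -0.007, -1.0]]
wrist_force: [0.7, -0.8, 1.5]
opening: 0.0002
grip_force: 0.0
```

Request:
drive_tool(plan=[{"offset": [-0.08,0.25,0],"twist": 0,"fingers": 1},{"offset": [-0.16,0.5,0],"twist": 0,"fingers": 1},{"offset": [-0.24,0.75,0],"twist": 0,"fingers": 1},{"offset": [-0.32,1,0],"twist": 0,"fingers": 1},{"offset": [-0.32,1,0],"twist": 0,"fingers": 1}])

```text
time_s: 13.7
tool_pos: [0.5617, 0.1154, 0.2587]
ee_rot: [[-0.985, -0.173, 0.002], [-0.173, 0.985, 0.004], [-0.002, 0.004, -1.0]]
wrist_force: [-0.4, -0.9, -0.0]
opening: 0.0004
grip_force: 0.0
```

```bash
cat > f.py <<'E'
from h import *
st()
ex=np.array([.986,.168,0]);ey=np.array([-.168,.986,0]);o=np.array([.579,.008,0])
C=lambda x,y,z:o+ex*x+ey*y+np.array([0,0,z])
p=vision.camera("side")
im=p["color"].copy()
b=proj(p,C(0,.02,.099));print(b)
for f in range(80,160,5):
    a=np.radians(f);u=proj(p,C(0,.02-.091*np.cos(a),.099+.091*np.sin(a)));print(f,np.round(u,1))
x0,y0=int(b[0])-50,int(b[1])-45
cv2.imwrite("pics/hs.png",cv2.resize(im[y0:y0+75,x0:x0+100],(800,600),interpolation=cv2.INTER_CUBIC));print(x0,y0)
E
python3 f.py
```

```text
13.7 [0.5617 0.1154 0.2587] [[-0.985, -0.173, 0.002], [-0.173, 0.985, 0.004], [-0.002, 0.004, -1.0]] [-0.4 -0.9 -0. ] 0.0004174993233658201 0.0 [  4.5   5.6  99.1   0.2  75.2 -95.5]
[244.08941094 189.6892778 ]
80 [247.7 165.6]
85 [245.9 164.4]
90 [244.1 163.4]
95 [242.3 162.6]
100 [240.6 162. ]
105 [238.9 161.7]
110 [237.2 161.6]
115 [235.6 161.7]
120 [234.1 162. ]
125 [232.7 162.5]
130 [231.4 163.3]
135 [230.1 164.2]
140 [229.1 165.3]
145 [228.1 166.6]
150 [227.2 168. ]
155 [226.5 169.6]
194 144
```

View pics/hs.png

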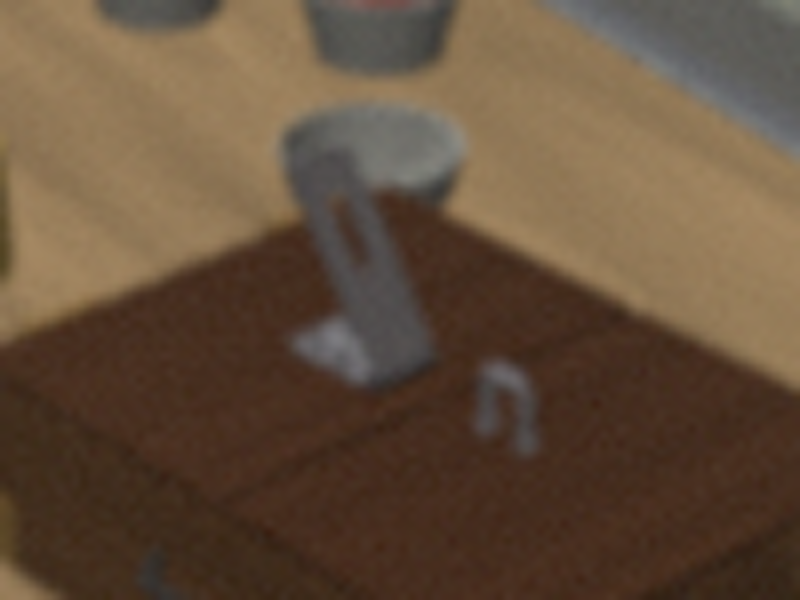

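The side crop shows the leaf shut flush and the staple upright at (505,405). The hasp tip is at (325,165), about 120° by projection, so it leans back. Pushing it over near its hinge, staying short of the staple.

Request:
drive_tool(plan=[{"offset": [0,0,0.2],"twist": 0,"fingers": 1},{"offset": [0,0,0.4],"twist": 0,"fingers": 1},{"offset": [0,0,0.61],"twist": 0,"fingers": 1},{"offset": [0,0,0.61],"twist": 0,"fingers": 1}])

```text
time_s: 14.08
tool_pos: [0.5559, 0.1077, 0.1597]
ee_rot: [[-0.986, -0.167, -0.013], [-0.167, 0.986, -0.002], [0.014, 0.001, -1.0]]
wrist_force: [-2.4, -0.3, -2.0]
opening: -0.0001
grip_force: 0.0
```

Request:
drive_tool(plan=[{"offset": [0,-0.15,0],"twist": 0,"fingers": 1},{"offset": [0,-0.29,0],"twist": 0,"fingers": 1},{"offset": [0,-0.39,0.03],"twist": 0,"fingers": 1},{"offset": [0,-0.5,0.06],"twist": 0,"fingers": 1},{"offset": [0,-0.57,0.07],"twist": 0,"fingers": 1},{"offset": [0,-0.64,0.1],"twist": 0,"fingers": 1},{"offset": [0,-0.69,0.14],"twist": 0,"fingers": 1},{"offset": [0,-0.69,0.14],"twist": 0,"fingers": 1}])

```text
time_s: 14.75
tool_pos: [0.5783, 0.0055, 0.1454]
ee_rot: [[-0.986, -0.166, -0.001], [-0.166, 0.986, -0.001], [0.001, -0.0, -1.0]]
wrist_force: [-0.4, -0.7, -0.1]
opening: -0.0001
grip_force: 0.0
```

Request:
drive_tool(plan=[{"offset": [0,-0.01,0.05],"twist": 0,"fingers": 1},{"offset": [0,-0.02,0.1],"twist": 0,"fingers": 1},{"offset": [0,-0.025,0.15],"twist": 0,"fingers": 1},{"offset": [0,-0.025,0.19],"twist": 0,"fingers": 1},{"offset": [0,-0.025,0.19],"twist": 0,"fingers": 1}])

```text
time_s: 15.17
tool_pos: [0.5788, 0.0041, 0.1161]
ee_rot: [[-0.986, -0.168, -0.002], [-0.168, 0.986, 0.0], [0.002, 0.0, -1.0]]
wrist_force: [0.5, 0.2, -0.0]
opening: -0.0004
grip_force: 0.0
```

Request:
drive_tool(plan=[{"offset": [0,0,0.01],"twist": 0,"fingers": 1},{"offset": [0,0,0.02],"twist": 0,"fingers": 1},{"offset": [0,0,0.02],"twist": 0,"fingers": 1}])

```text
time_s: 15.42
tool_pos: [0.5789, 0.0042, 0.1155]
ee_rot: [[-0.986, -0.168, -0.002], [-0.168, 0.986, 0.0], [0.002, 0.001, -1.0]]
wrist_force: [-3.2, 0.5, 8.3]
opening: 0.0004
grip_force: 4.3
```

Contact at tip height 98.5 mm, so the strap lies flat. Rising and going over to the small pin.

Request:
drive_tool(plan=[{"offset": [0,0,-0.25],"twist": 0,"fingers": 1},{"offset": [0,0,-0.5],"twist": 0,"fingers": 1},{"offset": [0,0,-0.75],"twist": 0,"fingers": 0},{"offset": [0.1,-0.2,-0.8],"twist": 0,"fingers": 0},{"offset": [0.2,-0.45,-0.8],"twist": 0,"fingers": 0},{"offset": [0.32,-0.7,-0.8],"twist": 0,"fingers": 0},{"offset": [0.44,-1,-0.8],"twist": 0,"fingers": 0}])

```text
time_s: 16.0
tool_pos: [0.5399, -0.149, 0.2344]
ee_rot: [[-0.985, -0.17, -0.0], [-0.17, 0.985, 0.0], [0.0, 0.0, -1.0]]
wrist_force: [-0.2, 0.5, -0.2]
opening: 0.0429
grip_force: 0.0
```

Request:
drive_tool(plan=[{"offset": [0.1,-0.25,0],"twist": 0,"fingers": 0},{"offset": [0.2,-0.5,0],"twist": 0,"fingers": 0},{"offset": [0.32,-0.75,0],"twist": 0,"fingers": 0},{"offset": [0.44,-1,0],"twist": 0,"fingers": 0}])

```text
time_s: 16.33
tool_pos: [0.5, -0.3087, 0.2337]
ee_rot: [[-0.986, -0.168, -0.001], [-0.168, 0.986, 0.001], [0.001, 0.001, -1.0]]
wrist_force: [0.8, -0.3, 0.3]
opening: 0.0427
grip_force: 0.0
```

Request:
drive_tool(plan=[{"offset": [0.12,-0.25,0],"twist": 0.15,"fingers": 0},{"offset": [0.12,-0.25,0.15],"twist": 0.3,"fingers": 0},{"offset": [0.12,-0.25,0.3],"twist": 0.45,"fingers": 0},{"offset": [0.12,-0.25,0.4],"twist": 0.6,"fingers": 0},{"offset": [0.12,-0.25,0.4],"twist": 0.75,"fingers": 0},{"offset": [0.12,-0.25,0.4],"twist": 0.86,"fingers": 0},{"offset": [0.12,-0.25,0.4],"twist": 0.86,"fingers": 0}])

```text
time_s: 16.92
tool_pos: [0.4888, -0.3467, 0.1728]
ee_rot: [[-0.874, 0.486, -0.002], [0.486, 0.874, 0.002], [0.003, 0.001, -1.0]]
wrist_force: [-0.3, -0.2, 0.2]
opening: 0.0424
grip_force: 0.0
```

```bash
cat > g.py <<'E'
from h import *
st()
w=vision.camera("wrist");s=vision.camera("side")
for n,p in (("w",w),("s",s)):
    for q in ["pin","pin_seat","staple_eye"]: print(n,q,[(np.round(x["xyz"],3).tolist(),round(x["confidence"],2),np.round(proj(p,x["xyz"])).tolist()) for x in nets.mark_of(p,q)])
a=w["color"];b=cv2.resize(s["color"][160:214,200:272],(512,384),interpolation=cv2.INTER_CUBIC)
m=cv2.vconcat([a,b]);cv2.imwrite("pics/g.png",cv2.resize(m,(400,600)) if 0 else cv2.hconcat([a[:, :],b])[:, :]) 
im=cv2.hconcat([a,b]);cv2.imwrite("pics/g.png",cv2.resize(im,(800,300),interpolation=cv2.INTER_AREA))
np.savez("w.npz",K=w["camera_matrix"],R=w["attitude"],t=w["position"]);cv2.imwrite("pics/wfull.png",a)
# red handle by colour, in the wrist picture
B,G,R=[a[...,i].astype(int) for i in range(3)]
m=((R>110)&(G<70)&(B<70)).astype(np.uint8)
n,l,stt,c=cv2.connectedComponentsWithStats(m)
for i in range(1,n):
    if stt[i,4]>80:
        ys,xs=np.nonzero(l==i);r=cv2.minAreaRect(np.stack([xs,ys],1).astype(np.float32))
        bx=cv2.boxPoints(r);print(stt[i],np.round(c[i]),np.round(atz(w,*c[i],.014),4),[np.round(atz(w,*q,.012)[:2],4).tolist() for q in bx])
E
python3 g.py
```

```text
16.9167 [ 0.4888 -0.3467  0.1728] [[-0.874, 0.486, -0.002], [0.486, 0.874, 0.002], [0.003, 0.001, -1.0]] [-0.3 -0.2  0.2] 0.04238438637396931 0.0 [ -42.1   13.7   99.5    0.    67.  -103. ]
w pin [([0.496, -0.451, -0.001], 0.86, [174.0, 226.0]), ([0.486, -0.353, 0.002], 0.72, [250.0, 176.0])]
w pin_seat [([0.494, -0.491, 0.014], 0.95, [137.0, 247.0]), ([0.51, -0.371, 0.004], 0.77, [246.0, 204.0])]
w staple_eye []
s pin [([0.495, -0.446, -0.002], 0.77, [324.0, 320.0])]
s pin_seat [([0.497, -0.489, 0.008], 0.87, [337.0, 328.0]), ([0.512, -0.364, 0.01], 0.7, [307.0, 293.0])]
s staple_eye [([0.583, -0.028, 0.106], 0.64, [256.0, 195.0]), ([0.429, 0.264, -0.002], 0.33, [171.0, 198.0])]
[243 160  15  41 561] [250. 180.] [ 0.4878 -0.3528  0.014 ] [[0.4678, -0.3494], [0.4742, -0.3378], [0.5094, -0.3574], [0.5027, -0.3695]]
[ 140  211   60   44 1132] [170. 234.] [ 0.4974 -0.4518  0.014 ] [[0.4877, -0.4851], [0.4869, -0.4183], [0.5087, -0.4201], [0.5101, -0.4883]]
```

View pics/g.png

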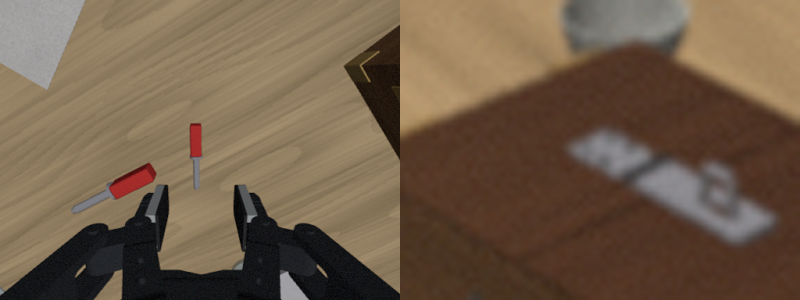

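The wrist pane shows the small pin's handle at (196,140), tip toward (196,187), aligned with the tool. The larger pin at (133,182) is left alone. The side pane shows the hasp flat with the staple standing through its slot at (718,185). Grasping the pin.

Request:
drive_tool(plan=[{"offset": [0,-0.04,0.25],"twist": 0,"fingers": 0},{"offset": [0,-0.04,0.5],"twist": 0,"fingers": 0},{"offset": [0,-0.04,0.7],"twist": 0,"fingers": 0},{"offset": [0,-0.04,0.85],"twist": 0,"fingers": 0},{"offset": [0,-0.04,0.95],"twist": 0,"fingers": 0},{"offset": [0,-0.04,1],"twist": 0,"fingers": 0},{"offset": [0,-0.04,1],"twist": 0,"fingers": 0}])

```text
time_s: 17.9
tool_pos: [0.4853, -0.3516, 0.0224]
ee_rot: [[-0.874, 0.485, -0.003], [0.485, 0.874, 0.003], [0.004, 0.001, -1.0]]
wrist_force: [-0.7, -0.1, -0.6]
opening: 0.0428
grip_force: 0.0
```

Request:
drive_tool(plan=[{"offset": [0,0,0.02],"twist": 0,"fingers": 0.3},{"offset": [0,0,0.02],"twist": 0,"fingers": 1},{"offset": [0,0,0.02],"twist": 0,"fingers": 1},{"offset": [0,0,0.02],"twist": 0,"fingers": 1},{"offset": [0,0,0.02],"twist": 0,"fingers": 1},{"offset": [0,0,0.02],"twist": 0,"fingers": 1}], grip_force=60)

```text
time_s: 18.4
tool_pos: [0.4876, -0.3537, 0.0231]
ee_rot: [[-0.874, 0.485, 0.002], [0.485, 0.874, -0.002], [-0.003, -0.001, -1.0]]
wrist_force: [0.3, 0.7, 5.7]
opening: 0.0125
grip_force: 61.6
```

Request:
drive_tool(plan=[{"offset": [0,0,-0.1],"twist": 0,"fingers": 1},{"offset": [0,0,-0.3],"twist": 0,"fingers": 1},{"offset": [0,0,-0.55],"twist": -0.14,"fingers": 1},{"offset": [0,0,-0.8],"twist": -0.28,"fingers": 1},{"offset": [0,0,-1],"twist": -0.42,"fingers": 1},{"offset": [0,0,-1],"twist": -0.56,"fingers": 1},{"offset": [0,0,-1],"twist": -0.7,"fingers": 1},{"offset": [0,0,-1],"twist": -0.86,"fingers": 1},{"offset": [0,0,-1],"twist": -0.86,"fingers": 1}])

```text
time_s: 19.15
tool_pos: [0.4863, -0.3525, 0.1715]
ee_rot: [[-0.985, -0.17, -0.0], [-0.17, 0.985, 0.0], [0.0, 0.0, -1.0]]
wrist_force: [-0.7, -0.5, 0.5]
opening: 0.0122
grip_force: 60.9
```

Request:
drive_tool(plan=[{"offset": [-0.05,0.25,0],"twist": 0,"fingers": 1},{"offset": [-0.1,0.5,0],"twist": 0,"fingers": 1},{"offset": [-0.15,0.75,0],"twist": 0,"fingers": 1},{"offset": [-0.2,1,0],"twist": 0,"fingers": 1}])

```text
time_s: 19.48
tool_pos: [0.4902, -0.1983, 0.1709]
ee_rot: [[-0.987, -0.163, -0.001], [-0.163, 0.987, 0.001], [0.001, 0.001, -1.0]]
wrist_force: [0.2, 0.5, -0.7]
opening: 0.0118
grip_force: 60.9
```

Request:
drive_tool(plan=[{"offset": [-0.05,0.25,0],"twist": 0,"fingers": 1},{"offset": [-0.1,0.5,0],"twist": 0,"fingers": 1},{"offset": [-0.15,0.75,0],"twist": 0,"fingers": 1},{"offset": [-0.21,1,0],"twist": 0,"fingers": 1},{"offset": [-0.21,1,0],"twist": 0,"fingers": 1},{"offset": [-0.21,1,0],"twist": 0,"fingers": 1}])

```text
time_s: 19.98
tool_pos: [0.4963, -0.0447, 0.171]
ee_rot: [[-0.986, -0.17, -0.001], [-0.17, 0.986, -0.0], [0.001, 0.0, -1.0]]
wrist_force: [0.4, -0.3, -1.3]
opening: 0.0119
grip_force: 60.9
```

```bash
cat > k.py <<'E'
from h import *
import sys
st()
for c in ["wrist","scene","side"]:
    p=vision.camera(c)
    for q in ["pin","pin_seat","staple_eye","hasp_hinge"]: print(c,q,[(np.round(x["xyz"],3).tolist(),round(x["confidence"],2),np.round(proj(p,x["xyz"])).tolist()) for x in nets.mark_of(p,q)[:3]])
    if c=="wrist": cv2.imwrite("pics/%s.png"%sys.argv[1],p["color"])
E
python3 k.py w5
```

```text
19.9833 [ 0.4963 -0.0447  0.171 ] [[-0.986, -0.17, -0.001], [-0.17, 0.986, -0.0], [0.001, 0.0, -1.0]] [ 0.4 -0.3 -1.3] 0.011874997994317923 60.928369760513306 [ -13.2    1.7  113.2   -0.    65.2 -113. ]
wrist pin [([0.496, -0.045, 0.149], 0.92, [255.0, 244.0]), ([0.579, 0.008, -0.0], 0.39, [291.0, 255.0])]
wrist pin_seat [([0.52, -0.043, 0.152], 0.69, [252.0, 288.0])]
wrist staple_eye [([0.588, -0.026, 0.105], 0.83, [259.0, 327.0])]
wrist hasp_hinge []
scene pin [([0.497, -0.045, 0.153], 0.63, [278.0, 176.0]), ([0.491, -0.452, -0.002], 0.5, [199.0, 145.0]), ([0.713, -0.389, -0.0], 0.39, [161.0, 186.0])]
scene pin_seat [([0.494, -0.491, 0.007], 0.43, [191.0, 138.0])]
scene staple_eye [([0.585, -0.029, 0.11], 0.77, [262.0, 203.0])]
scene hasp_hinge [([0.578, 0.026, 0.101], 0.72, [276.0, 214.0]), ([0.716, -0.388, -0.0], 0.49, [160.0, 186.0])]
side pin [([0.496, -0.448, -0.003], 0.92, [324.0, 320.0]), ([0.498, -0.046, 0.153], 0.45, [235.0, 192.0])]
side pin_seat [([0.576, 0.027, 0.096], 0.61, [244.0, 191.0]), ([0.496, -0.491, 0.007], 0.55, [338.0, 329.0]), ([0.52, -0.045, 0.159], 0.42, [242.0, 188.0])]
side staple_eye [([0.586, -0.027, 0.106], 0.8, [257.0, 195.0])]
side hasp_hinge [([0.574, 0.029, 0.103], 0.6, [243.0, 189.0]), ([0.498, -0.047, 0.152], 0.43, [235.0, 192.0])]
```

View pics/w5.png

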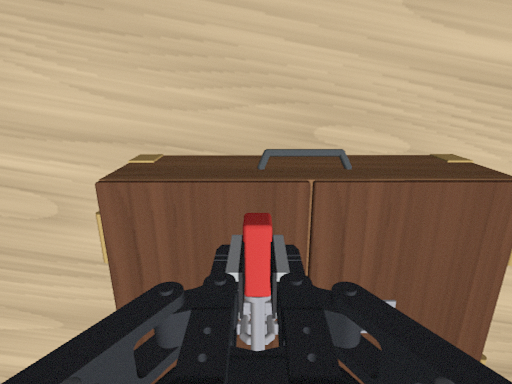

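The wrist view shows the pin held along the tool with its handle at (258,255), and the lid seam at column 310. I use the seam to fix the lateral offset more tightly.

```bash
cat > m.py <<'E'
from h import *
s=sensors.state();T=np.array(s["tool_pos"]);R=np.array(s["ee_rot"])
W=[]
w=vision.camera("wrist");g=w["color"].mean(2)
# seam column: darkest thin line near 310, rows 190..285
for r in range(190,290,10):
    row=g[r-4:r+5,298:322].mean(0);j=row.argmin();X=atz(w,298+j,r,.0945);t=R.T@(X-T)
    print(r,298+j,np.round(t[:2]*1000,1))
a=w["color"].astype(int);m=(a[...,2]>120)&(a[...,1]<60)
for r in range(216,292,12):
    xs=np.nonzero(m[r])[0]; X=atz(w,(xs.min()+xs.max())/2,r,T[2]-.0141+.009);print("pin",r,xs.min(),xs.max(),np.round((R.T@(X-T))[:2]*1000,1))
E
python3 m.py
```

```text
190 316 [13.4 41.4]
200 315 [ 6.1 41.2]
210 315 [-1.4 41.6]
220 314 [-9.1 41.3]
230 314 [-17.   41.8]
240 313 [-25.   41.5]
250 312 [-33.2  41.2]
260 298 [-41.6  31.2]
270 298 [-50.2  31.6]
280 305 [-58.9  37.3]
pin 216 268 270 [24.1  6.1]
pin 228 243 244 [18.1 -5.7]
pin 240 244 245 [11.9 -5.3]
pin 252 245 270 [5.5 0.8]
pin 264 245 245 [-1.  -5.3]
pin 276 245 246 [-7.7 -5.1]
pin 288 245 270 [-14.7   0.8]
```

Request:
drive_tool(plan=[{"offset": [0,0.013,0.1],"twist": 0,"fingers": 1},{"offset": [0,0.013,0.22],"twist": 0,"fingers": 1},{"offset": [0,0.013,0.3],"twist": 0,"fingers": 1},{"offset": [0,0.013,0.33],"twist": 0,"fingers": 1},{"offset": [0,0.013,0.33],"twist": 0,"fingers": 1},{"offset": [0,0.013,0.33],"twist": 0,"fingers": 1},{"offset": [0,0.013,0.33],"twist": 0,"fingers": 1}], grip_force=60)

```text
time_s: 21.37
tool_pos: [0.4973, -0.045, 0.1228]
ee_rot: [[-0.986, -0.168, 0.002], [-0.168, 0.986, -0.0], [-0.001, -0.001, -1.0]]
wrist_force: [-0.0, -0.2, -1.4]
opening: 0.0118
grip_force: 60.9
```

Request:
drive_tool(plan=[{"offset": [-0.04,0,0],"twist": 0,"fingers": 1},{"offset": [-0.08,0,0],"twist": 0,"fingers": 1},{"offset": [-0.12,0,0],"twist": 0,"fingers": 1},{"offset": [-0.15,0,0],"twist": 0,"fingers": 1},{"offset": [-0.18,0,0],"twist": 0,"fingers": 1},{"offset": [-0.18,0,0],"twist": 0,"fingers": 1}])

```text
time_s: 21.87
tool_pos: [0.5244, -0.0402, 0.1223]
ee_rot: [[-0.986, -0.168, 0.001], [-0.168, 0.986, -0.0], [-0.001, -0.0, -1.0]]
wrist_force: [-0.1, -0.2, -0.4]
opening: 0.0121
grip_force: 60.9
```

```bash
python3 k.py w6 | grep -v hasp
```

```text
21.8667 [ 0.5244 -0.0402  0.1223] [[-0.986, -0.168, 0.001], [-0.168, 0.986, -0.0], [-0.001, -0.0, -1.0]] [-0.1 -0.2 -0.4] 0.012059157436581387 60.92730760574341 [ -12.     8.8  111.4    0.    59.7 -111.7]
wrist pin [([0.526, -0.041, 0.1], 0.9, [254.0, 248.0])]
wrist pin_seat [([0.549, -0.038, 0.104], 0.81, [253.0, 289.0])]
wrist staple_eye [([0.589, -0.03, 0.108], 0.94, [255.0, 353.0])]
scene pin [([0.493, -0.451, -0.0], 0.71, [198.0, 145.0]), ([0.52, -0.036, 0.1], 0.62, [275.0, 192.0])]
scene pin_seat [([0.492, -0.492, 0.011], 0.74, [191.0, 137.0]), ([0.553, -0.034, 0.107], 0.65, [268.0, 197.0]), ([0.604, -0.139, 0.085], 0.57, [233.0, 192.0])]
scene staple_eye [([0.586, -0.031, 0.11], 0.65, [261.0, 203.0])]
side pin [([0.495, -0.449, 0.001], 0.77, [325.0, 320.0]), ([0.521, -0.04, 0.1], 0.53, [241.0, 204.0]), ([0.58, 0.005, -0.002], 0.37, [249.0, 220.0])]
side pin_seat [([0.497, -0.489, 0.011], 0.79, [337.0, 328.0]), ([0.551, -0.035, 0.108], 0.6, [248.0, 198.0])]
side staple_eye [([0.585, -0.029, 0.106], 0.91, [257.0, 195.0])]
```

The tip is already past the staple's centre plane with no side force, so it is in the opening. Pushing on.

Request:
drive_tool(plan=[{"offset": [-0.05,0,0],"twist": 0,"fingers": 1},{"offset": [-0.1,0,0],"twist": 0,"fingers": 1},{"offset": [-0.15,0,0],"twist": 0,"fingers": 1},{"offset": [-0.19,0,0],"twist": 0,"fingers": 1},{"offset": [-0.19,0,0],"twist": 0,"fingers": 1},{"offset": [-0.19,0,0],"twist": 0,"fingers": 1}])

```text
time_s: 23.12
tool_pos: [0.5517, -0.0354, 0.1219]
ee_rot: [[-0.986, -0.168, -0.0], [-0.168, 0.986, -0.0], [0.0, -0.0, -1.0]]
wrist_force: [-0.0, -0.1, -1.3]
opening: 0.012
grip_force: 60.9
```

Request:
drive_tool(plan=[{"offset": [-0.01,0,0],"twist": 0,"fingers": 1},{"offset": [-0.02,0,0],"twist": 0,"fingers": 1},{"offset": [-0.03,0,0],"twist": 0,"fingers": 1},{"offset": [-0.03,0,0],"twist": 0,"fingers": 1}])

```text
time_s: 23.45
tool_pos: [0.5558, -0.0347, 0.122]
ee_rot: [[-0.986, -0.168, 0.0], [-0.168, 0.986, -0.0], [-0.0, -0.0, -1.0]]
wrist_force: [-0.6, 0.7, -0.4]
opening: 0.0121
grip_force: 60.9
```

Request:
drive_tool(plan=[{"offset": [-0.01,0,0],"twist": 0,"fingers": 1},{"offset": [-0.015,0,0],"twist": 0,"fingers": 1},{"offset": [-0.02,0,0],"twist": 0,"fingers": 1},{"offset": [-0.02,0,0],"twist": 0,"fingers": 1}])

```text
time_s: 23.78
tool_pos: [0.5588, -0.0342, 0.122]
ee_rot: [[-0.986, -0.168, 0.0], [-0.168, 0.986, -0.0], [-0.0, -0.0, -1.0]]
wrist_force: [-0.0, -1.0, -1.0]
opening: 0.0123
grip_force: 60.9
```

Request:
drive_tool(plan=[{"offset": [-0.005,0,0],"twist": 0,"fingers": 1},{"offset": [-0.01,0,0],"twist": 0,"fingers": 1},{"offset": [-0.01,0,0],"twist": 0,"fingers": 1}])

```text
time_s: 24.03
tool_pos: [0.5601, -0.034, 0.1219]
ee_rot: [[-0.986, -0.168, -0.0], [-0.168, 0.986, -0.0], [0.0, 0.0, -1.0]]
wrist_force: [-0.6, 0.4, -0.1]
opening: 0.0118
grip_force: 60.9
```

Request:
drive_tool(plan=[{"offset": [-0.005,0,0],"twist": 0,"fingers": 1},{"offset": [-0.01,0,0],"twist": 0,"fingers": 1},{"offset": [-0.01,0,0],"twist": 0,"fingers": 1}])

```text
time_s: 24.28
tool_pos: [0.5607, -0.0338, 0.1217]
ee_rot: [[-0.986, -0.168, -0.002], [-0.168, 0.986, -0.0], [0.002, 0.0, -1.0]]
wrist_force: [-2.9, -0.4, -0.5]
opening: 0.0122
grip_force: 61.1
```

```bash
cat >> k.py <<'E'
w=vision.camera("wrist");s=vision.camera("side");c=vision.camera("scene")
f=lambda im:cv2.resize(im,(400,300),interpolation=cv2.INTER_CUBIC)
t=cv2.hconcat([f(w["color"][230:380,150:350]),f(s["color"][170:215,225:285])]);b=cv2.hconcat([f(c["color"][180:225,235:295]),f(c["color"])])
cv2.imwrite("pics/%s_c.png"%sys.argv[1],cv2.vconcat([t,b]))
E
python3 k.py w7
```

```text
24.2833 [ 0.5607 -0.0338  0.1217] [[-0.986, -0.168, -0.002], [-0.168, 0.986, -0.0], [0.002, 0.0, -1.0]] [-2.9 -0.4 -0.5] 0.012241873369001522 61.06555938720703 [ -10.6   13.1  106.4   -0.    60.7 -110.2]
wrist pin [([0.561, -0.032, 0.099], 0.58, [260.0, 246.0])]
wrist pin_seat [([0.587, -0.035, 0.107], 0.65, [245.0, 295.0])]
wrist staple_eye [([0.587, -0.031, 0.106], 0.88, [253.0, 295.0])]
wrist hasp_hinge [([0.573, 0.028, 0.096], 0.9, [359.0, 279.0])]
scene pin [([0.49, -0.45, -0.004], 0.74, [199.0, 146.0]), ([0.559, -0.035, 0.099], 0.46, [266.0, 200.0])]
scene pin_seat [([0.589, -0.025, 0.108], 0.59, [262.0, 205.0]), ([0.493, -0.495, 0.008], 0.52, [191.0, 138.0])]
scene staple_eye [([0.585, -0.031, 0.108], 0.64, [261.0, 203.0])]
scene hasp_hinge [([0.579, 0.029, 0.103], 0.47, [277.0, 214.0])]
side pin [([0.496, -0.448, -0.003], 0.57, [325.0, 321.0]), ([0.561, -0.034, 0.098], 0.55, [251.0, 200.0])]
side pin_seat [([0.497, -0.489, 0.008], 0.84, [337.0, 328.0]), ([0.586, -0.029, 0.108], 0.44, [257.0, 194.0])]
side staple_eye [([0.586, -0.029, 0.108], 0.6, [257.0, 194.0])]
side hasp_hinge [([0.578, 0.005, -0.002], 0.7, [248.0, 220.0]), ([0.575, 0.029, 0.1], 0.42, [244.0, 189.0])]
```

Request:
drive_tool(plan=[{"offset": [-0.005,0,0],"twist": 0,"fingers": 1},{"offset": [-0.01,0,0],"twist": 0,"fingers": 1},{"offset": [-0.01,0,0],"twist": 0,"fingers": 1}])

```text
time_s: 25.43
tool_pos: [0.5613, -0.0337, 0.1216]
ee_rot: [[-0.986, -0.168, -0.005], [-0.168, 0.986, -0.0], [0.005, 0.0, -1.0]]
wrist_force: [-7.8, -2.7, 2.8]
opening: 0.0121
grip_force: 61.4
```

Request:
drive_tool(plan=[{"offset": [0,0,0],"twist": 0,"fingers": 0.5},{"offset": [0,0,0],"twist": 0,"fingers": 0.3},{"offset": [0,0,0],"twist": 0,"fingers": 0.2},{"offset": [0,0,0],"twist": 0,"fingers": 0.2},{"offset": [0,0,0],"twist": 0,"fingers": 0.2}])

```text
time_s: 25.85
tool_pos: [0.5641, -0.0334, 0.1225]
ee_rot: [[-0.986, -0.168, 0.002], [-0.168, 0.986, -0.0], [-0.002, -0.0, -1.0]]
wrist_force: [-0.2, -0.2, 0.4]
opening: 0.0343
grip_force: 0.0
```

Request:
drive_tool(plan=[{"offset": [0,0,-0.1],"twist": 0,"fingers": 0.2},{"offset": [0,0,-0.3],"twist": 0,"fingers": 0.2},{"offset": [0,0,-0.5],"twist": 0,"fingers": 0.2},{"offset": [0.15,0,-0.7],"twist": 0,"fingers": 0.2},{"offset": [0.3,0,-0.8],"twist": 0,"fingers": 0.2},{"offset": [0.3,0,-0.8],"twist": 0,"fingers": 0.2}])

```text
time_s: 26.35
tool_pos: [0.5192, -0.0417, 0.247]
ee_rot: [[-0.986, -0.168, 0.007], [-0.168, 0.986, -0.002], [-0.007, -0.003, -1.0]]
wrist_force: [0.3, 0.4, 0.0]
opening: 0.0343
grip_force: 0.0
```

```bash
sed -i 's/w\["color"\]\[230:380,150:350\]/w["color"]/' k.py; python3 k.py w8
```

```text
26.35 [ 0.5192 -0.0417  0.247 ] [[-0.986, -0.168, 0.007], [-0.168, 0.986, -0.002], [-0.007, -0.003, -1.0]] [0.3 0.4 0. ] 0.03430335574710331 0.0 [ -12.3   -0.6  106.7   -0.    73.4 -111.9]
wrist pin [([0.562, -0.034, 0.098], 0.7, [258.0, 221.0])]
wrist pin_seat []
wrist staple_eye [([0.589, -0.03, 0.107], 0.88, [256.0, 251.0])]
wrist hasp_hinge [([0.574, 0.029, 0.099], 0.76, [318.0, 244.0])]
scene pin [([0.495, -0.452, 0.0], 0.69, [198.0, 145.0]), ([0.56, -0.033, 0.098], 0.54, [266.0, 200.0])]
scene pin_seat [([0.59, -0.027, 0.111], 0.67, [261.0, 204.0]), ([0.492, -0.494, 0.01], 0.44, [191.0, 137.0])]
scene staple_eye [([0.583, -0.027, 0.109], 0.91, [263.0, 203.0])]
scene hasp_hinge [([0.58, 0.031, 0.103], 0.53, [277.0, 215.0])]
side pin [([0.495, -0.45, -0.002], 0.84, [325.0, 321.0]), ([0.561, -0.035, 0.1], 0.49, [251.0, 200.0])]
side pin_seat [([0.496, -0.491, 0.008], 0.86, [338.0, 329.0]), ([0.587, -0.028, 0.112], 0.43, [257.0, 193.0])]
side staple_eye [([0.583, -0.03, 0.107], 0.93, [257.0, 195.0]), ([0.562, -0.037, 0.1], 0.51, [252.0, 200.0])]
side hasp_hinge [([0.579, 0.028, 0.1], 0.48, [245.0, 189.0])]
```

View pics/w8_c.png

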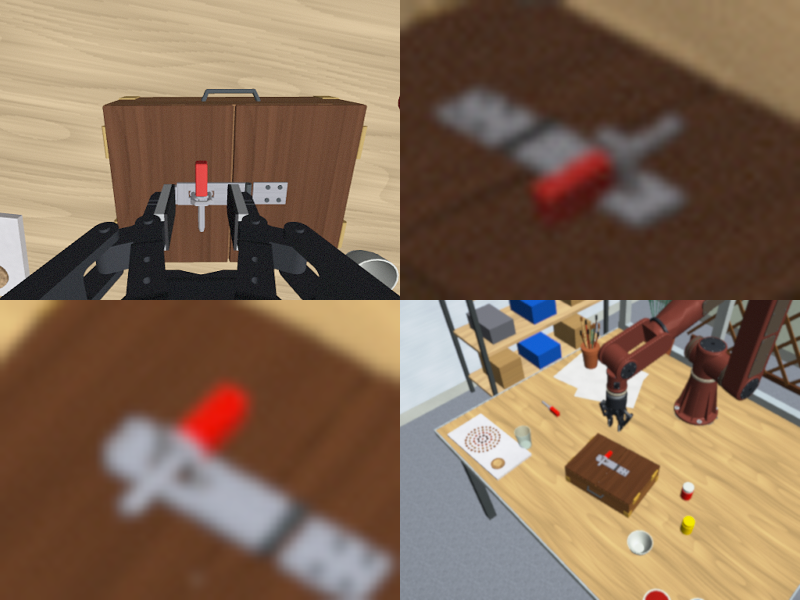

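The wrist pane shows the pin through the staple at (201,195) with its collar against it. The hasp is flat, the leaf shut, and the red pot, tumbler and tub are where they were. Handing in.

```bash
python3 -c "
from rig import ctrl
print(ctrl.close_job())"
```

```text
the job is handed in; nothing more can be done
None
```

The job is handed in: the blue pot stands upright in the bay, the leaf is shut, the hasp lies flat over the staple, and the small pin is pushed in until its collar met the staple. The arm is clear, the red pot, tumbler and tub were not touched, and it took about 26 s of the 72 s allowed; the judge's verdict was not shown.

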